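# Test the repaired foot pedal

### The job

The foot pedal with the blue tread has just been repaired: test it by pressing its tread all the way down to the stop with the fingertips, holding it there for a full second, and then letting it spring back up. Leave the grey pedal unpressed and do not knock over or shift the paper cup.

Things in the scene. Friction and masses are not known exactly. Their poses are not given: they have to be found in the camera images.
- blue_pedal (a joint): Hinge of the blue tread on its black base (base 180 x 94 mm, 16 mm high, fixed to the bench). 0 rad = fully up, sprung, tread sloping up at 17 degrees; grows as the tread goes down; 0.30 rad = on its stop, tread level. The spring needs about 5 N at the pad centre to start and about 12 N to reach the stop.
- blue_pad (a point): Centre of the top face of the black rubber press pad (56 x 60 mm) near the free end of the blue tread (155 x 72 x 8 mm). It lies 120 mm from the hinge line, about 70 mm above the bench when up and 35 mm when on the stop (it goes down 35 mm and 7 mm outwards). x axis: along the tread from hinge to free end, sloping up; z axis: out of the top face. Nothing lies over it.
- grey_pad (a point): The same point on the other pedal, alike in size and build but with a light grey tread. Not to be pressed. The two pedals may stand either way round, left or right, and each may be turned any way about the vertical.
- cup_center (a point): Centre, half-way up, of the loose, empty, white paper cup (72 mm across the mouth, 75 mm high) standing on the bench beyond the pedals. z axis: up. Not to be moved.
Not all that is in view belongs to the job. Several things look just like the part that bears cup_center: the one meant starts farthest to the robot's right.

How it is judged:
On the way:
1. the blue tread is held down on its stop (within 0.05 rad) by the fingertips for 0.7 s (value of joint blue_pedal above 0.25 rad and contact force between the fingers and blue_pedal above 1 N), for 0.7 s.
At the end, for the whole second after the job is handed in: The blue tread is back up (joint below 0.05 rad), the grey pedal is up (pad within 12 mm of its start), and the paper cup stands upright (within 10 degrees) within 20 mm of where it was (value of joint blue_pedal below 0.05 rad and distance of grey_pad from where it was at the start of the episode below 0.012 m and distance of cup_center from where it was at the start of the episode below 0.02 m and angle between cup_center's own z axis and vertical below 0.17 rad); the robot touches nothing.
It fails at once if the grey pedal is pressed (its pad moves 12 mm or more) (distance of grey_pad from where it was at the start of the episode above 0.012 m).
It fails at once if the paper cup is shifted 20 mm or more or tipped 10 degrees or more (distance of cup_center from where it was at the start of the episode above 0.02 m or angle between cup_center's own z axis and vertical above 0.17 rad).
It also fails if it takes over 32 s, if anything falls off the work surface, if the arm or the gripper's body presses on something with over 40 N, if the wrist force passes 120 N, or if a joint passes its speed limit or range.

### The arm

A 6-joint arm with a two-finger parallel gripper is mounted at the origin on the work surface. World frame = base frame: x ahead of the robot, y to its left, z up, the work surface at z = 0. Lengths are in m, angles in rad, forces in N, time in s.
With the tool pointing down it reaches from about 0.25 to 0.775 m from the base axis. Payload 4 kg.
Tool frame: the origin (TCP) lies at the centre of the arm's flange, where the gripper is bolted on; the fingertips stand ahead of it and the grasp point (between the pads) lies 180 mm ahead of it (robot.tcp_to_tips is the z of the fingertips in the tool frame, in m); z points along the fingers, y is the direction in which the jaws open and shut (so a half turn about z gives the same grasp; the last joint's range is limited). The gripper opens to 94 mm and grips with 3 to 60 N. Pads are 16 mm wide; open, the fingers measure 119 mm over their backs; the gripper's body (75 mm by 177 mm) begins 78 mm behind the grasp point.
Start: joints at [-1.266, 0.087, 1.371, -0, 1.684, -0.103], TCP at [0.218, -0.505, 0.405] pointing down, gripper open.
Joint ranges: [-3.1, 3.1], [-0.76, 2.03], [0.27, 2.55], [-1.08, 4.22], [0.17, 2.65], [-2.57, 2.57]. Speed limits (rad/s): [2.79, 2.79, 3.14, 3.14, 3.14, 3.14].

### API

Orientations are given as [roll, pitch, yaw] about the fixed x, y, z axes, in that order (R = Rz(yaw) Ry(pitch) Rx(roll)).
In Python, from bench import robot gives the robot as it stands.
- The arm moves only by the tool move_arm, never from a script. Its argument "increments" is a list that holds one entry, the list of rows, each a list of 7 numbers: the opening, from 0 (shut) to 1 (fully open), then the shift along the tool's x, y, z as a fraction of full scale, then the turn, a rotation vector about the tool's x, y, z as a fraction of full scale. In form: [[[jaw, dx, dy, dz, rx, ry, rz], ...]]. A call has 1 to 8 rows; each row is the pose to reach, as a shift and turn from the pose commanded when the call began, along the tool's axes at that moment; what a row does not reach only later rows make up. Full scale, the value 1, is 0.1 m for a shift and pi/2 rad for a turn. A row lasts 1/12 s, in which the tool goes at most 41.7 mm and 7.16 degrees, less where a joint would pass 70% of its speed; a pose out of reach is approached as far as the arm can. A call with a number of a shift or a turn outside -1 to 1 is refused whole. A call with a gripper value outside its range is refused whole. The fingers move at their own pace and stop on an object; the grip force is fixed at half the most. Time passes only in rows, so rows that repeat a pose let the fingers close. It gives the time, the measured TCP pose, the force and the opening at its end, in the units of the state.
- robot.get_obs(): the state, without advancing time (a new reading comes with each control period).
- robot.snapshot(name): name is "scene" or "top"; returns (picture, depth): 400x640x3 uint8, red, green, blue; 400x640 float32, m along the optical axis (not along the pixel's ray), 0 where there is no reading.
- robot.camera_params(name): a dict with "mtx" (3x3 intrinsics, pixels), "k1" (the pictures are not rectified: a ray, as slopes to the right and down, at radius r is drawn at 1 + k1 r^2 times it, then the intrinsics apply), "R" (3x3) and "t" (3): a world point X has camera coordinates R X + t. Camera axes: x right, y down, z forward; pixel columns grow to the right and rows downward; lengths in m; the calibration is good to about 2 mm. A picture is of the moment at which its call begins. camera_params takes no time and is no camera call.
- robot.close_job(): hands the job in, once; it reports no verdict.
The state is a dict: "time": time; "joint_positions": joint angles; "qvel": joint speeds; "joint_torque": joint torques, N m; "tool_pos": TCP position; "ee_rot": TCP orientation; "wrist_force": force on the tool from outside, world axes, zero at the start; "wrist_torque": the same for the moment, N m; "width": finger opening in m.
Only numpy, scipy, OpenCV 4.12 (cv2) and the standard library are available. Lean on these libraries where they do the work, as an engineer would, in place of code of your own. Each camera call takes 0.05 s, during which the arm holds its last target.

## Working session

There is one attempt and no reset: what is moved stays moved. The work goes in short steps, Python scripts to look and compute and a tool call to move; the robot and the scene stay as the last step left them, time stands still between calls to the robot, and variables do not carry over. Pictures are saved under pics/ and viewed, and the job is handed in when it is done.

Besides the shell and the picture viewer there is one more tool, called after "Emit:" as name(argument=value, ...) on one line, values as JSON. move_arm: Moves the arm, as the interface text tells. Its arguments: {"type":"object","properties":{"increments":{"type":"array","items":{"type":"array","items":{"type":"array","items":{"type":"number","minimum":-1,"maximum":1}}}}},"required":["increments"]}

```bash
mkdir -p pics; python3 - <<'E'
from bench import robot
import cv2,numpy as np
for n in("scene","top"):
    p,d=robot.snapshot(n); cv2.imwrite(f"pics/{n}0.png",p[:,:,::-1]); np.savez(f"{n}0.npz",p=p,d=d); c=robot.camera_params(n); print(n,c)
print(robot.get_obs(), robot.tcp_to_tips)
E
```

```text
scene {'mtx': array([[424.87073541,   0.        , 323.79545683],
       [  0.        , 424.87073541, 203.32717532],
       [  0.        ,   0.        ,   1.        ]]), 'k1': -0.020145434589195266, 'R': array([[ 0.27848804,  0.96040849, -0.00774238],
       [ 0.80991362, -0.23916685, -0.53557366],
       [-0.51622121,  0.14288021, -0.84445302]]), 't': array([-0.17027209, -0.46454658,  1.28302596])}
top {'mtx': array([[361.44730899,   0.        , 315.78343133],
       [  0.        , 361.44730899, 194.91661961],
       [  0.        ,   0.        ,   1.        ]]), 'k1': -0.0640655381002723, 'R': array([[-0.02097452, -0.99944544, -0.02586293],
       [-0.98233473,  0.02541305, -0.18539866],
       [ 0.1859531 ,  0.02151741, -0.98232299]]), 't': array([0.00176944, 0.59759354, 0.60467546])}
{'time': 0.1, 'joint_positions': array([-1.26611627e+00,  8.78863718e-02,  1.37209122e+00, -2.11426285e-05,
        1.68361870e+00, -1.03116849e-01]), 'qvel': array([ 0.00016886, -0.00245002, -0.00224137, -0.00098761,  0.00015789,
       -0.00115884]), 'joint_torque': array([ 1.94789536e-03, -3.41252232e+01, -3.03302336e+01,  7.19695073e-02,
        3.04291409e-02, -8.87752685e-05]), 'tool_pos': array([ 0.21807684, -0.50480705,  0.40362399]), 'ee_rot': array([-3.13959750e+00, -1.85340751e-04,  4.07794366e-01]), 'wrist_force': array([0.57693156, 0.70553247, 0.32394508]), 'wrist_torque': array([ 0.01343903, -0.03155087, -0.06922011]), 'width': 0.09389855513312725} 0.1992
```

```bash
ls .
```

```text
pics
scene0.npz
top0.npz
```

View pics/scene0.png

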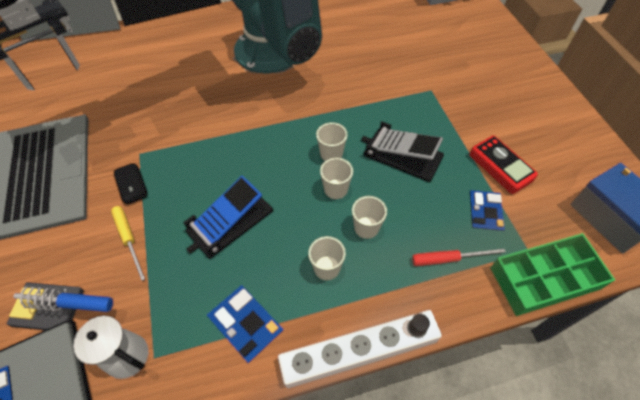

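View pics/top0.png

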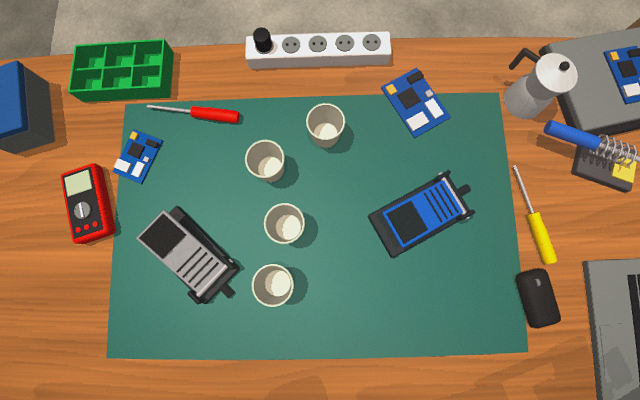

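The top view shows the blue pedal at about (420,213), with its pad at (406,220). Its free end is to the lower left and its hinge to the upper right. The grey pedal is at (190,253). There are four similar cups at (325,125), (265,160), (284,223) and (272,285). Image right is the robot's right, so the one meant is (325,125). I'll keep clear of all four.

```bash
cat > h.py <<'E'
import numpy as np,cv2
def world(c,uv,d=None,z=None):
    uv=np.array(uv,float).reshape(-1,1,2)
    n=cv2.undistortPoints(uv,c["mtx"],np.array([c["k1"],0,0,0.]))[:,0]
    r=np.c_[n,np.ones(len(n))]; R,t=c["R"],c["t"]
    if d is not None: return (r*np.array(d).reshape(-1,1)-t)@R
    o=-R.T@t; w=r@R; s=(np.asarray(z)-o[2])/w[:,2]; return o+w*s[:,None]
E
python3 - <<'E'
from bench import robot
from h import *
for n,roi in(("top",(360,165,490,265)),("scene",(175,165,285,265))):
    f=np.load(n+"0.npz");p,d=f["p"],f["d"];c=robot.camera_params(n)
    hsv=cv2.cvtColor(p,cv2.COLOR_RGB2HSV)
    x0,y0,x1,y1=roi
    m=cv2.inRange(hsv,(100,120,60),(125,255,255)); k=np.zeros_like(m);k[y0:y1,x0:x1]=m[y0:y1,x0:x1]
    ys,xs=np.nonzero(k); hull=cv2.convexHull(np.c_[xs,ys].astype(np.int32))
    h=np.zeros_like(m);cv2.fillConvexPoly(h,hull,255)
    # tread slope plane from depth
    dk=cv2.erode(k,np.ones((3,3)));ys,xs=np.nonzero(dk&(d>0)*np.uint8(255))
    W=world(c,np.c_[xs,ys],d[ys,xs]);A=np.c_[W[:,:2],np.ones(len(W))];s=np.linalg.lstsq(A,W[:,2],rcond=None)[0]
    print(n,"plane",s,"slope deg",np.degrees(np.arctan(np.hypot(*s[:2]))),"az",np.degrees(np.arctan2(s[1],s[0])),"blue mean",W.mean(0), W[:,2].min(),W[:,2].max())
    # black pad inside hull
    b=cv2.inRange(hsv,(0,0,0),(180,255,70))&h
    b=cv2.morphologyEx(b,cv2.MORPH_OPEN,np.ones((5,5)))
    cs,_=cv2.findContours(b,cv2.RETR_EXTERNAL,cv2.CHAIN_APPROX_NONE);q=max(cs,key=cv2.contourArea)
    (cx,cy),sz,a=cv2.minAreaRect(q);bp=cv2.boxPoints(((cx,cy),sz,a))
    print("pad px",cx,cy,sz,"z=.07:",world(c,[cx,cy],z=.07),"depth:",world(c,[cx,cy],[d[int(cy),int(cx)]]))
    print(world(c,bp,z=.07))
    v=p.copy();cv2.polylines(v,[bp.astype(int)],True,(255,0,0),1);cv2.imwrite(f"pics/{n}_pad.png",cv2.resize(v[y0:y1,x0:x1],None,fx=4,fy=4)[:,:,::-1])
    if n=="top":
        for u in[(325,125),(265,160),(284,223),(272,285),(160,233)]: print(u,world(c,u,z=.07))
        cv2.imwrite("pics/cups.png",cv2.resize(p[90:320,220:370],None,fx=2.5,fy=2.5)[:,:,::-1])
E
```

```text
top plane [-0.13724274  0.2762604   0.18975027] slope deg 17.143563876799536 az 116.41761631457454 blue mean [ 0.56584293 -0.2166673   0.05223584] 0.031176359319588277 0.07887677722304608
pad px 406.8134765625 221.60882568359375 (33.68737030029297, 27.28101348876953) z=.07: [[ 0.54287493 -0.17169837  0.07      ]] depth: [[ 0.54256122 -0.17103056  0.07291829]]
[[ 0.55740455 -0.13677031  0.07      ]
 [ 0.58092743 -0.18010086  0.07      ]
 [ 0.52841849 -0.2064669   0.07      ]
 [ 0.50559002 -0.16354342  0.07      ]]
(325, 125) [[ 0.72661124 -0.03243407  0.07      ]]
(265, 160) [[0.66227693 0.07912389 0.07      ]]
(284, 223) [[0.54575047 0.04471996 0.07      ]]
(272, 285) [[0.43901522 0.06614036 0.07      ]]
(160, 233) [[0.53245777 0.2687056  0.07      ]]
scene plane [-0.14432067  0.26864599  0.19038963] slope deg 16.95948217878458 az 118.24536073778945 blue mean [ 0.57623498 -0.21957074  0.04824021] 0.030718039048014886 0.07789193760721796
pad px 240.00003051757812 194.50001525878906 (21.92030906677246, 23.33452033996582) z=.07: [[ 0.54634763 -0.16917411  0.07      ]] depth: [[ 0.54531431 -0.16924741  0.06853834]]
[[ 0.53778719 -0.2026879   0.07      ]
 [ 0.50452643 -0.16059265  0.07      ]
 [ 0.55490555 -0.1356632   0.07      ]
 [ 0.58618204 -0.17735827  0.07      ]]
```

View pics/top_pad.png

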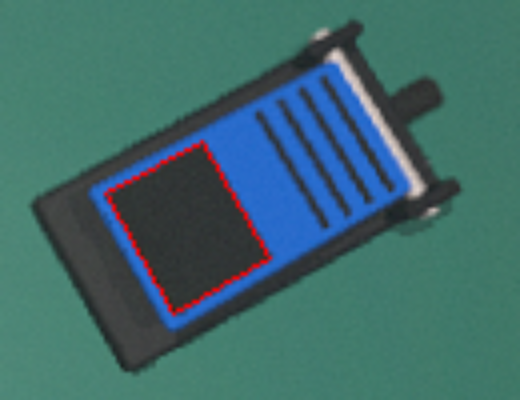

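View pics/cups.png

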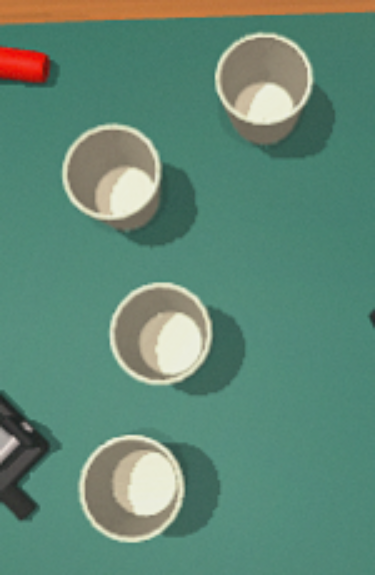

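The crop shows the red outline sitting on the black pad. The pad centre is about (0.544, -0.170, 0.07), and the two views agree to 3 mm. The enlarged cups confirm that the upper-right one at (325,125) is farthest to the robot's right, with its rim at about (0.727, -0.032). Before moving I'll check the heights along the travel path.

```bash
python3 - <<'E'
from bench import robot
from h import *
for n in("scene","top"):
    d=np.load(n+"0.npz")["d"];c=robot.camera_params(n)
    ys,xs=np.nonzero(d>0);W=world(c,np.c_[xs,ys],d[ys,xs])
    a=np.array([.218,-.505]);b=np.array([.543,-.167]);u=(b-a)/np.linalg.norm(b-a)
    r=W[:,:2]-a;s=r@u;l=abs(r@np.array([-u[1],u[0]]))
    for k in np.arange(-.05,.6,.1):
        q=(s>k)&(s<k+.1)&(l<.13); z=W[q,2]; print(n,round(k,2),q.sum(),z.max().round(3) if q.any() else None, (z>.12).sum())
E
```

```text
scene -0.05 5658 0.404 2575
scene 0.05 3375 0.388 351
scene 0.15 3539 0.034 0
scene 0.25 3650 0.005 0
scene 0.35 3072 0.078 0
scene 0.45 5104 0.082 0
scene 0.55 4863 0.077 0
top -0.05 4183 0.025 0
top 0.05 6385 0.032 0
top 0.15 7539 0.035 0
top 0.25 7213 0.006 0
top 0.35 6778 0.08 0
top 0.45 7026 0.081 0
top 0.55 6419 0.077 0
```

Emit:
move_arm(increments=[[[0,0,0,-0.1,0,0,0],[0,0,0,-0.2,0,0,0],[0,0,0,-0.2,0,0,0],[0,0,0,-0.2,0,0,0]]])

```text
time: 0.43
tool_pos: [0.2182, -0.505, 0.4264]
ee_rot: [3.138, 0.0, 0.408]
wrist_force: [1.2, -0.0, -0.3]
width: 0.0706
```

The path is clear; the only tall readings are the gripper itself.

Emit:
move_arm(increments=[[[0,0.2,-0.08,0,0,0,0],[0,0.45,-0.19,0,0,0,0],[0,0.7,-0.3,0,0,0,0],[0,0.95,-0.4,0,0,0,0]]])

```text
time: 0.77
tool_pos: [0.2899, -0.4297, 0.4246]
ee_rot: [-3.141, -0.0, 0.407]
wrist_force: [-0.4, 0.5, 1.0]
width: 0.0442
```

Emit:
move_arm(increments=[[[0,0.25,-0.1,0,0,0,0],[0,0.5,-0.21,0,0,0,0],[0,0.75,-0.32,0,0,0,0],[0,1.0,-0.42,0,0,0,0]]])

```text
time: 1.1
tool_pos: [0.3653, -0.3511, 0.4247]
ee_rot: [3.141, -0.0, 0.408]
wrist_force: [-0.1, 1.5, 0.0]
width: 0.0174
```

Emit:
move_arm(increments=[[[0,0.25,-0.1,0,0,0,0],[0,0.5,-0.21,0,0,0,0],[0,0.75,-0.32,0,0,0,0],[0,1.0,-0.42,0,0,0,0]]])

```text
time: 1.43
tool_pos: [0.4404, -0.2728, 0.4247]
ee_rot: [3.142, -0.0, 0.408]
wrist_force: [1.0, -1.0, 0.1]
width: 0.0006
```

Emit:
move_arm(increments=[[[0,0.25,-0.1,0,0,0,0],[0,0.5,-0.21,0,0,0,0],[0,0.75,-0.32,0,0,0,0],[0,1.0,-0.42,0,0,0,0],[0,1.0,-0.42,0,0,0,0],[0,1.0,-0.42,0,0,0,0]]])

```text
time: 1.93
tool_pos: [0.5154, -0.195, 0.4243]
ee_rot: [-3.141, 0.001, 0.41]
wrist_force: [0.8, -0.2, 0.6]
width: 0.0007
```

Emit:
move_arm(increments=[[[0,0.2,-0.07,0.25,0,0,0],[0,0.36,-0.15,0.5,0,0,0],[0,0.36,-0.15,0.75,0,0,0],[0,0.36,-0.15,1.0,0,0,0],[0,0.36,-0.15,1.0,0,0,0]]])

```text
time: 2.35
tool_pos: [0.54, -0.1681, 0.3184]
ee_rot: [-3.134, 0.009, 0.407]
wrist_force: [-1.3, 0.0, -1.1]
width: 0.0003
```

```bash
python3 - <<'E'
from bench import robot
import cv2
o=[]
for n,(x0,y0,x1,y1) in(("scene",(150,90,310,270)),("top",(340,110,500,290))):
    p,d=robot.snapshot(n);o.append(cv2.resize(p[y0:y1,x0:x1],None,fx=2.5,fy=2.5))
cv2.imwrite("pics/above.png",cv2.hconcat(o)[:,:,::-1]);print(robot.get_obs()["tool_pos"])
E
```

```text
[ 0.54127424 -0.16868512  0.32414927]
```

View pics/above.png

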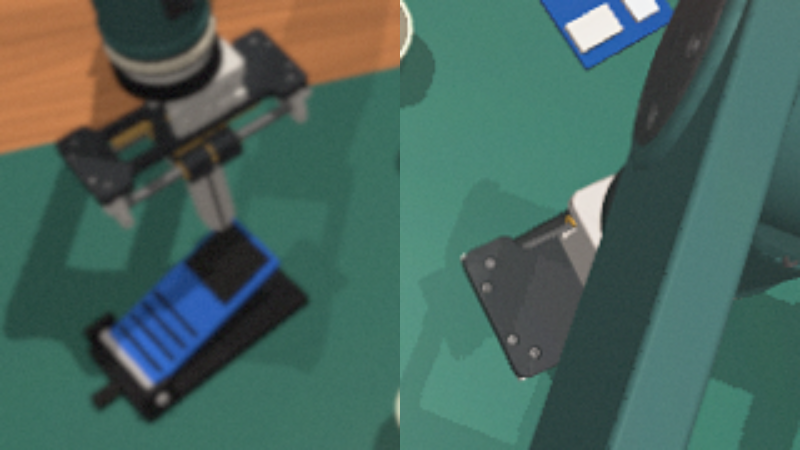

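The left view shows the closed fingertips standing over the pad, as computed. Next I lower in steps and watch the force.

Emit:
move_arm(increments=[[[0,0,0,0.1,0,0,0],[0,0,0,0.2,0,0,0],[0,0,0,0.3,0,0,0],[0,0,0,0.4,0,0,0],[0,0,0,0.5,0,0,0],[0,0,0,0.6,0,0,0],[0,0,0,0.65,0,0,0],[0,0,0,0.7,0,0,0]]])

```text
time: 3.12
tool_pos: [0.542, -0.1672, 0.2552]
ee_rot: [-3.14, -0.001, 0.408]
wrist_force: [-2.5, 3.2, 8.9]
width: 0.0007
```

Emit:
move_arm(increments=[[[0,0,0,0.05,0,0,0],[0,0,0,0.1,0,0,0],[0,0,0,0.14,0,0,0],[0,0,0,0.17,0,0,0],[0,0,0,0.2,0,0,0],[0,0,0,0.21,0,0,0]]])

```text
time: 3.62
tool_pos: [0.5418, -0.1662, 0.235]
ee_rot: [-3.137, -0.001, 0.409]
wrist_force: [-4.5, 7.0, 12.4]
width: 0.0005
```

Emit:
move_arm(increments=[[[0,0,0,0.01,0,0,0],[0,0,0,0.02,0,0,0],[0,0,0,0.03,0,0,0],[0,0,0,0.03,0,0,0]]])

```text
time: 3.95
tool_pos: [0.5418, -0.1661, 0.2342]
ee_rot: [-3.138, -0.001, 0.409]
wrist_force: [-7.9, 7.3, 18.9]
width: 0.0003
```

The force jumped to 19 N while the tip stopped going down at 0.035 m, so the tread is on its stop. I'll press 1 mm more and hold.

Emit:
move_arm(increments=[[[0,0,0,0.01,0,0,0],[0,0,0,0.01,0,0,0],[0,0,0,0.01,0,0,0],[0,0,0,0.01,0,0,0],[0,0,0,0.01,0,0,0],[0,0,0,0.01,0,0,0],[0,0,0,0.01,0,0,0],[0,0,0,0.01,0,0,0]]])

```text
time: 4.62
tool_pos: [0.5417, -0.1661, 0.2341]
ee_rot: [-3.138, -0.001, 0.409]
wrist_force: [-10.4, 9.5, 22.1]
width: 0.0002
```

Emit:
move_arm(increments=[[[0,0,0,0,0,0,0],[0,0,0,0,0,0,0],[0,0,0,0,0,0,0],[0,0,0,0,0,0,0],[0,0,0,0,0,0,0],[0,0,0,0,0,0,0],[0,0,0,0,0,0,0],[0,0,0,0,0,0,0]]])

```text
time: 5.28
tool_pos: [0.5417, -0.1661, 0.2341]
ee_rot: [-3.138, -0.001, 0.409]
wrist_force: [-9.3, 8.4, 22.7]
width: 0.0001
```

```bash
python3 - <<'E'
from bench import robot
import cv2
p,d=robot.snapshot("scene");cv2.imwrite("pics/press.png",cv2.resize(p[110:270,150:310],None,fx=3.5,fy=3.5)[:,:,::-1]);print(robot.get_obs()["wrist_force"])
E
```

```text
[-10.01672973   8.05245985  22.16695975]
```

View pics/press.png

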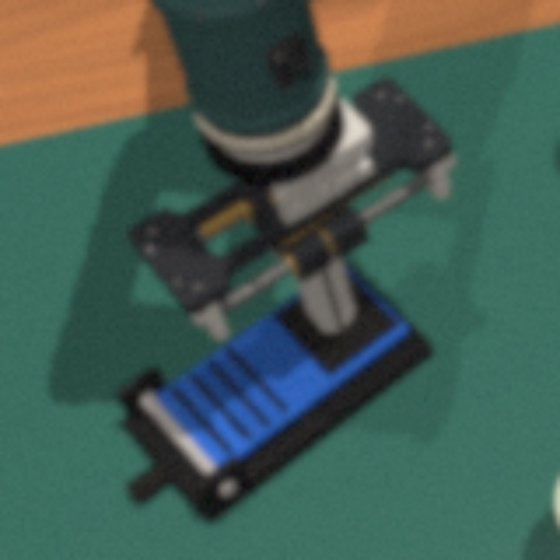

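The fingertips are on the pad and the tread is level on its base. It has been held for over 1.3 s, so I release upwards now.

Emit:
move_arm(increments=[[[0,0,0,-0.1,0,0,0],[0,0,0,-0.2,0,0,0],[0,0,0,-0.35,0,0,0],[0,0,0,-0.5,0,0,0],[0,0,0,-0.65,0,0,0],[0,0,0,-0.8,0,0,0],[0,0,0,-1.0,0,0,0],[0,0,0,-1.0,0,0,0]]])

```text
time: 6.0
tool_pos: [0.5429, -0.1681, 0.3335]
ee_rot: [3.136, -0.005, 0.408]
wrist_force: [0.3, -0.6, 1.4]
width: 0.0008
```

Emit:
move_arm(increments=[[[0,-0.2,0,-0.3,0,0,0],[0,-0.4,0,-0.6,0,0,0],[0,-0.7,0,-0.8,0,0,0],[0,-1.0,0,-0.8,0,0,0],[0,-1.0,0,-0.8,0,0,0],[0,-1.0,0,-0.8,0,0,0],[0,-1.0,0,-0.8,0,0,0]]])

```text
time: 6.58
tool_pos: [0.4504, -0.2074, 0.4081]
ee_rot: [-3.14, 0.001, 0.408]
wrist_force: [-0.4, -0.3, -0.6]
width: 0.0005
```

```bash
python3 - <<'E'
from bench import robot
from h import *
for n,roi in(("top",(360,165,490,265)),("scene",(175,165,285,265))):
    p,d=robot.snapshot(n);c=robot.camera_params(n);cv2.imwrite(f"pics/{n}_end.png",p[:,:,::-1])
    x0,y0,x1,y1=roi
    m=cv2.inRange(cv2.cvtColor(p,cv2.COLOR_RGB2HSV),(100,120,60),(125,255,255));k=np.zeros_like(m);k[y0:y1,x0:x1]=m[y0:y1,x0:x1]
    k=cv2.erode(k,np.ones((3,3)));ys,xs=np.nonzero(k&(d>0)*np.uint8(255))
    W=world(c,np.c_[xs,ys],d[ys,xs]);s=np.linalg.lstsq(np.c_[W[:,:2],np.ones(len(W))],W[:,2],rcond=None)[0]
    print(n,len(W),"slope",np.degrees(np.arctan(np.hypot(*s[:2]))),W[:,2].max())
    f=np.load(n+"0.npz")["p"];df=cv2.absdiff(f,p).max(2)
    for nm,u in (("cup",(325,125)),("grey",(190,255))):
        if n=="top": print(nm,df[u[1]-30:u[1]+30,u[0]-30:u[0]+30].mean())
print(robot.get_obs()["wrist_force"],robot.get_obs()["tool_pos"])
E
```

```text
top 916 slope 17.115675814661344 0.07988685837052849
cup 4.590833333333333
grey 4.908888888888889
scene 1213 slope 16.872881232882914 0.07816889164266168
[-0.43106339  0.03552752 -0.01687875] [ 0.45088772 -0.20717752  0.40815773]
```

View pics/scene_end.png

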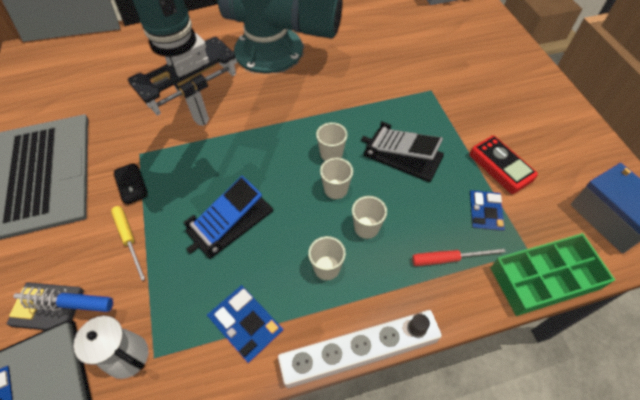

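The blue tread is back up at a 17° slope at (228,212). The grey pedal at (405,150) and all four cups are where they were, and the arm is clear of everything.

```bash
python3 -c "
from bench import robot
print(robot.close_job())"
```

```text
the job is handed in; nothing more can be done
None
```

I pressed the blue pedal's pad down to its stop with the closed fingertips, held it there for about 1.4 s, lifted off and handed the job in at about 6.7 s.

- **Press:** the fingertips stopped at about 35 mm above the bench. The vertical force rose from 12 N to about 22 N with no further travel, and the picture showed the tread level.
- **Release:** both cameras put the tread slope back at about 17°, the same as at the start.
- **Grey pedal and cup:** both looked unmoved when compared with the first pictures. I kept clear of all four cups, since the one meant (farthest to the robot's right) looks like the others.
- **Arm:** it ended clear of everything, with the wrist force near zero.

No check failed or disagreed. The hand-in reported no verdict.

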